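# Set a cap lamp charger to charge with the slot driver

### The job

Take the orange-handled slot driver from its wooden block and use it to turn the slotted mode switch of the charger that carries the brass tally disc a quarter turn clockwise (seen from above), until it meets its stop. Leave the switch of the other charger as it is, then put the driver back in the pocket of its block, upright and fully home, and let go.

Things in the scene. Friction and masses are not known exactly. Their poses are not given: they have to be found in the camera images.
- driver_grip (a point): Handle centre of the loose slot driver (about 140 g), upright in its block, 90 mm above the blade tip. z up the tool, x along the blade's width. Orange handle 34 mm (x) by 26 mm (y: grip these flats), 70 mm long. Underside of its 48 mm round black guard: 42 mm below this point; then a 10 mm shank, and a blade 22 mm wide (x), 5 mm thick (y), 22 mm long, the same after a half turn.
- holder_mouth (a point): Centre of the pocket's mouth in the top face of the driver's wooden block (fixed, 85 x 75 mm, 60 mm high). z up. Pocket: 32 mm along its x, 18 mm along its y, 52 mm deep, mouth flared 4 mm all round. Driver fully home: blade width along x, guard resting on the top face, so the handle centre is 42 mm above this point.
- mode_switch_top (a point): Top centre of the switch to turn: aluminium disc, 48 mm across, 16 mm proud of a blue fixed charger 60 mm high; a brass disc (31 mm) lies on this charger's pin. On the vertical turning axis and turns with it; x along the slot, z up. Slot right across the disc, open-ended, 11 mm deep, 8 mm wide, top flared to 14 mm. Docked lamp head, 49 mm beyond the axis, is 110 mm high over the table.
- mode_switch (a joint): Angle of that switch, rad: 0 with the slot along the charger's length, growing clockwise seen from above to a hard stop at 1.571 (slot across the charger). Starts at 0 to 0.15. Light friction (0.08 N m), stays where left. The blade has about 8 degrees of play in the slot.
- other_switch (a joint): Angle of the same switch on the other charger, which has no brass disc (its pin is empty); same meaning, starts between 0 and 0.15. To be left as it is.
Mind the look-alikes: they are no part of the job. What is shaped like the part that bears mode_switch_top but white is not meant.

How it is judged:
By the outcome, as a careful person would: the job done as asked, in the order asked, and still so for the second after the job is handed in, with the robot touching nothing.
It also fails if it takes over 48 s, if anything falls off the work surface, if the arm or the gripper's body presses on something with over 40 N, if the wrist force passes 120 N, or if a joint passes its speed limit or range.

### The arm

A 6-joint arm with a two-finger parallel gripper is mounted at the origin on the work surface. World frame = base frame: x ahead of the robot, y to its left, z up, the work surface at z = 0. Lengths are in m, angles in rad, forces in N, time in s.
With the tool pointing down it reaches from about 0.275 to 0.75 m from the base axis. Payload 10.2 kg.
Tool frame: the origin (TCP) lies at the very end of the fingers, on their centre line; the grasp point (between the pads) lies 19 mm behind it; x points along the fingers, y is the direction in which the jaws open and shut, and the axes are right-handed (so a half turn about x gives the same grasp; the last joint's range is limited). The gripper opens to 85 mm and grips with 20 to 120 N. Pads are 22 mm wide; open, the fingers measure 114 mm over their backs; the gripper's body (76 mm by 85 mm) begins 54 mm behind the grasp point. The pads swing forward as they close: fully open they stand 13 mm farther back than shut.
Start: joints at [0.884, 0.313, 1.498, -0, 1.331, -0.223], TCP at [0.235, 0.47, 0.196] pointing down, gripper open.
Joint ranges: [-2.94, 2.94], [-0.97, 2.17], [0.19, 2.56], [-1.23, 4.37], [0.02, 3.11], [-2.88, 2.88]. Speed limits (rad/s): [2.39, 2.39, 3.01, 3.14, 3.14, 3.14].

### API

Orientations are given as a unit quaternion [x, y, z, w].
In Python, from station import sensors, cams, bot gives the robot as it stands. The module is installed in compiled form; this text tells all that it offers.
- The arm moves only by the shell command python3 -m crank 'ROWS' [OPENING] [FORCE]. ROWS is JSON, a list of rows, each a list of 2 entries, a list of its own where there are three numbers: the shift along the world's x, y, z in mm, then the turn, a rotation vector about the world's x, y, z in degrees. A call has 1 to 20 rows; each row is the pose to reach, as a shift and turn from the pose commanded when the call began; what a row does not reach only later rows make up. A row lasts 1/10 s, in which the tool goes at most 50 mm and 8.59 degrees, less where a joint would pass 70% of its speed; a pose out of reach is approached as far as the arm can. A call with a gripper value outside its range is refused whole. OPENING is the finger opening in mm, from 0 to 85.4, set as the call begins (- or left out, the last holds). The fingers move at their own pace and stop on an object; FORCE is the grip in N (left out, the last holds). Time passes only in rows, so rows that repeat a pose let the fingers close. It gives the time, the measured TCP pose, the force and the opening at its end, in the units of the state.
- sensors.sense(): the state, without advancing time (a new reading comes with each control period).
- cams.camera(name): name is "side" or "top"; returns (picture, depth): 400x640x3 uint8, red, green, blue; 400x640 float32, m along the optical axis (not along the pixel's ray), 0 where there is no reading.
- cams.camera_params(name): a dict with "mtx" (3x3 intrinsics, pixels), "xyz" and "orientation" of the camera in the world. Camera axes: x right, y up, looking along -z (the intrinsics and any distortion apply to the point x, -y, -z); pixel columns grow to the right and rows downward; lengths in m; the calibration is good to about 2 mm. A picture is of the moment at which its call begins. camera_params takes no time and is no camera call.
- bot.sign_off(): hands the job in, once; it reports no verdict.
The state is a dict: "t": time; "joint_positions": joint angles; "joint_vel": joint speeds; "joint_efforts": joint torques, N m; "tool_pos": TCP position; "tcp_rot": TCP orientation; "force": force on the tool from outside, world axes, zero at the start; "ft_torque": the same for the moment, N m; "grip_width": opening from 0.0 (shut) to 1.0 (fully open).
Only numpy, scipy, OpenCV 4.12 (cv2) and the standard library are available. Lean on these libraries where they do the work, as an engineer would, in place of code of your own. Each camera call takes 0.05 s, during which the arm holds its last target.

## Working session

There is one attempt and no reset: what is moved stays moved. The work goes in short steps, Python scripts to look and compute and a shell command to move; the robot and the scene stay as the last step left them, time stands still between calls to the robot, and variables do not carry over. Pictures are saved under pics/ and viewed, and the job is handed in when it is done.

```bash
mkdir -p pics; cat > h.py <<'E'
import numpy as np,cv2
from scipy.spatial.transform import Rotation as R
from station import sensors,cams,bot
def grab(n,tag):
    p,d=cams.camera(n); cv2.imwrite(f'pics/{tag}.png',p[:,:,::-1]); np.save(f'pics/{tag}.npy',d); return p,d
def w(n,u,v,d):
    c=cams.camera_params(n);m=np.array(c['mtx']);x=(u-m[0,2])/m[0,0]*d;y=(v-m[1,2])/m[1,1]*d
    return R.from_quat(c['orientation']).apply(np.array([x,-y,-d]))+np.array(c['xyz'])
def wz(n,u,v,z):  # ray to plane z
    a=w(n,u,v,1.);o=np.array(cams.camera_params(n)['xyz']);return o+(a-o)*(z-o[2])/(a-o)[2]
def proj(n,P):
    c=cams.camera_params(n);m=np.array(c['mtx']);q=R.from_quat(c['orientation']).inv().apply(np.array(P)-np.array(c['xyz']))
    return m[0,0]*q[0]/-q[2]+m[0,2], m[1,1]*-q[1]/-q[2]+m[1,2]
E
python3 - <<'E'
from h import *
for n in('top','side'):
    grab(n,n+'0'); print(cams.camera_params(n))
print(sensors.sense())
E
```

```text
{'mtx': array([[386.7040539 ,   0.        , 315.95031331],
       [  0.        , 386.7040539 , 197.51765219],
       [  0.        ,   0.        ,   1.        ]]), 'xyz': array([ 3.84812050e-01, -8.09592009e-05,  8.02807189e-01]), 'orientation': array([-0.04063089,  0.04330824,  0.71188809, -0.69977773])}
{'mtx': array([[480.57176511,   0.        , 311.6280728 ],
       [  0.        , 480.57176511, 194.18860798],
       [  0.        ,   0.        ,   1.        ]]), 'xyz': array([-0.03095494, -0.59915474,  0.77749195]), 'orientation': array([ 0.38073423, -0.1419485 , -0.30467239,  0.86143299])}
{'t': 0.1, 'joint_positions': array([ 8.83581600e-01,  3.13392174e-01,  1.49832127e+00, -6.99857938e-06,
        1.33101685e+00, -2.23366084e-01]), 'joint_vel': array([ 0.00028387, -0.00056077, -0.00209963, -0.00016099,  0.00084666,
       -0.0009336 ]), 'joint_efforts': array([ 2.08726109e-03, -4.12899220e+01, -2.60141534e+01, -1.99492119e-04,
        3.04036097e-03,  4.49513050e-05]), 'tool_pos': array([0.23470978, 0.46932333, 0.19510829]), 'tcp_rot': array([ 0.16216612,  0.68834936, -0.16289072,  0.68799995]), 'force': array([-0.94253366,  0.98115577,  0.70302298]), 'ft_torque': array([ 0.01300229, -0.004778  , -0.00855698]), 'grip_width': 1.0005077434576066}
```

View pics/top0.png

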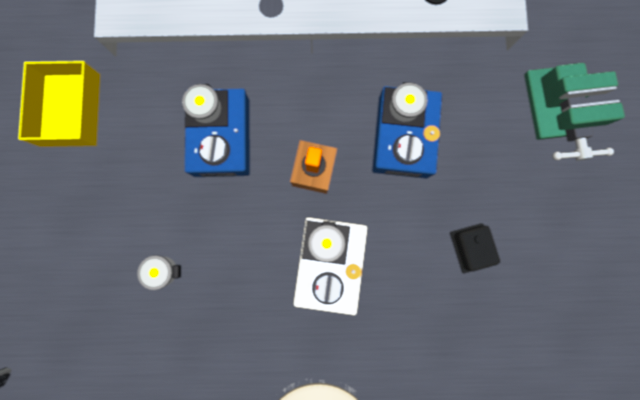

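View pics/side0.png

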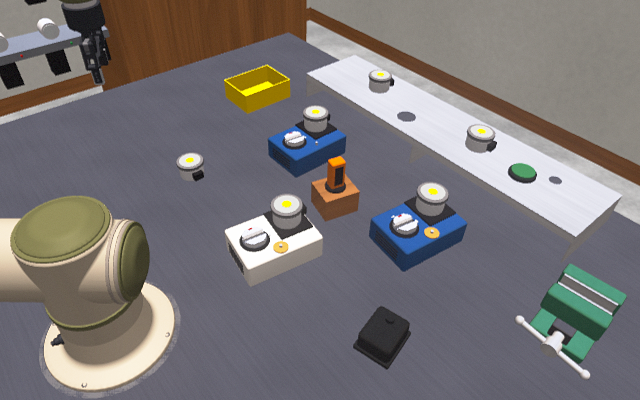

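Switch candidates in the top view are the blue charger with the brass disc (408,149), the blue charger with an empty pin (213,149), and the white one with brass (328,288). I choose the blue one with brass at (408,149). The orange driver is at (313,158). Next I'll check close crops.

```bash
python3 - <<'E'
import cv2,numpy as np
t=cv2.imread('pics/top0.png');s=cv2.imread('pics/side0.png')
a=cv2.resize(t[85:185,360:460],(400,400),interpolation=cv2.INTER_CUBIC)
b=cv2.resize(t[130:200,275:345],(400,400),interpolation=cv2.INTER_CUBIC)
cv2.imwrite('pics/crop1.png',np.hstack([a,b]))
a=cv2.resize(s[170:270,365:475],(440,400),interpolation=cv2.INTER_CUBIC)
b=cv2.resize(s[150:225,300:370],(360,400),interpolation=cv2.INTER_CUBIC)
cv2.imwrite('pics/crop2.png',np.hstack([a,b]))
E
```

```text
(no output)
```

View pics/crop1.png

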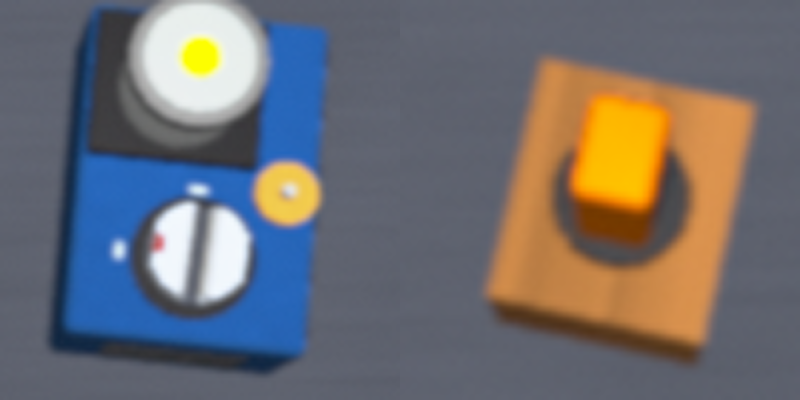

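View pics/crop2.png

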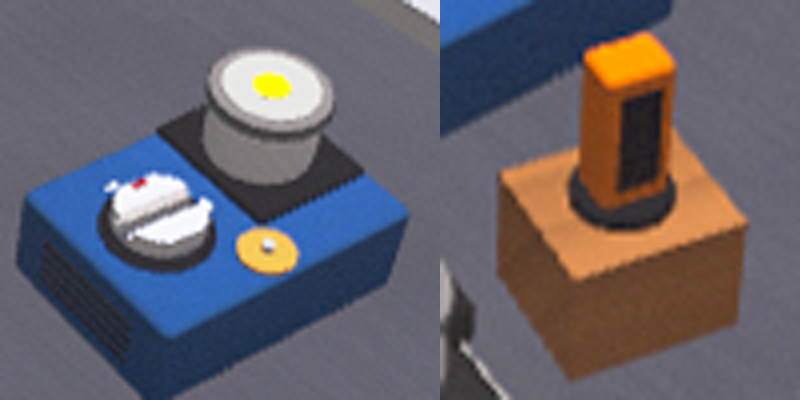

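```bash
python3 - <<'E'
from h import *
def q(c,o,s,z): return np.array([wz('top',o[0]+(x+.5)/s-.5,o[1]+(y+.5)/s-.5,z)[:2] for x,y in c])
def show(n,c,L=None):
    ang=lambda v:np.degrees(np.arctan2(v[1],v[0]))
    print(n,c.mean(0).round(4),'sides',[round(float(np.linalg.norm(c[i]-c[(i+1)%4])),4) for i in range(4)],'len dir',ang(c[0]-c[3]).round(1),ang(c[1]-c[2]).round(1),'wid',ang(c[0]-c[1]).round(1),ang(c[3]-c[2]).round(1))
o=(275,130);s=400/70
show('block',q([(143,58),(357,103),(305,345),(90,298)],o,s,.06))
show('handle',q([(193,95),(268,105),(255,212),(172,198)],o,s,.137))
show('charger',q([(97,8),(328,28),(303,355),(65,332)],(360,85),4,.06))
sl=q([(205,200),(190,303),(201,252)],(360,85),4,.076);print('slot',sl,np.degrees(np.arctan2(*(sl[0]-sl[1])[::-1])))
t=q([(0,0)],o,s,.06)
r=R.from_quat(sensors.sense()['tcp_rot']).as_matrix();print(r.round(3))
# side-depth/top-depth cloud of tops
for n in('top','side'):
    d=np.load(f'pics/{n}0.npy');v,u=np.nonzero(d);P=np.array([u,v]).T
    c=cams.camera_params(n);m=c['mtx'];dd=d[v,u]
    X=np.c_[(u-m[0,2])/m[0,0]*dd,-(v-m[1,2])/m[1,1]*dd,-dd];X=R.from_quat(c['orientation']).apply(X)+c['xyz']
    def near(c,rad,z0,z1):
        k=(np.hypot(X[:,0]-c[0],X[:,1]-c[1])<rad)&(X[:,2]>z0)&(X[:,2]<z1);return X[k]
    for nm,ce,rad,z0,z1 in[('sw',sl[2],.028,.071,.082),('swall',sl[2],.028,.055,.09),('hand',q([(193,95),(268,105),(255,212),(172,198)],o,s,.137).mean(0),.03,.130,.145),('blk',(q([(143,58),(357,103),(305,345),(90,298)],o,s,.06)).mean(0),.07,.055,.064)]:
        a=near(ce,rad,z0,z1)
        if len(a): 
            hull=a[:,:2].astype(np.float32);print(n,nm,len(a),a.mean(0).round(4),np.median(a[:,2]).round(4),cv2.minAreaRect(hull), cv2.minEnclosingCircle(hull))
E
```

```text
block [ 5.382e-01 -5.000e-04] sides [0.0753, 0.086, 0.0748, 0.0855] len dir -12.9 -13.2 wid 76.9 76.6
handle [ 5.373e-01 -2.000e-04] sides [0.0233, 0.0338, 0.0258, 0.0329] len dir -12.1 -7.9 wid 81.3 79.3
charger [ 0.6062 -0.1904] sides [0.1159, 0.1671, 0.1165, 0.1661] len dir -7.6 -7.4 wid 83.9 83.4
slot [[ 0.59073833 -0.1890474 ]
 [ 0.54021639 -0.17950526]
 [ 0.56510115 -0.18592993]] -10.695536518336752
[[-0.001  0.447  0.894]
 [-0.001  0.894 -0.447]
 [-1.    -0.001 -0.   ]]
top sw 373 [ 0.5656 -0.1842  0.0754] 0.0756 ((0.5661096572875977, -0.18420833349227905), (0.04454825446009636, 0.04461783915758133), 81.40116119384766) ((0.5660057067871094, -0.1841544657945633), 0.024879664182662964)
top swall 635 [ 0.5628 -0.1835  0.0706] 0.0737 ((0.5637763142585754, -0.18439237773418427), (0.05399440973997116, 0.051409363746643066), 43.70946502685547) ((0.5650632381439209, -0.1859719157218933), 0.02800941653549671)
top hand 270 [0.5376 0.0012 0.1351] 0.1352 ((0.5383127927780151, 0.0012274254113435745), (0.025816647335886955, 0.03383967652916908), 75.55828857421875) ((0.5378287434577942, 0.00
[... 446 characters left out ...]
688747406), 0.026127271354198456)
side swall 483 [ 0.5606 -0.1893  0.0684] 0.0704 ((0.563003420829773, -0.1882198303937912), (0.05024241283535957, 0.05293187499046326), 71.43048858642578) ((0.5651622414588928, -0.1859005242586136), 0.028037728741765022)
side hand 122 [ 0.536  -0.0027  0.133 ] 0.1333 ((0.5373981595039368, -0.0016834810376167297), (0.02866833098232746, 0.03433576971292496), 74.31237030029297) ((0.5377774238586426, -0.002089892281219363), 0.020701654255390167)
side blk 579 [ 0.5307 -0.0082  0.0583] 0.0579 ((0.5377640128135681, -0.0009760782122612), (0.07769572734832764, 0.08613671362400055), 75.43702697753906) ((0.5370484590530396, -0.0031552750151604414), 0.055143095552921295)
```

The crops confirm the target: a blue charger with brass on the pin, its slot at about -10.7° and its length at -7.5°. The driver is upright at (0.538, 0.000), with its blade along about -13°. I'll move above the driver and align the jaws at 76.8°.

```bash
python3 -m crank '[[[40,-62,0],[0,0,2]],[[85,-130,0],[0,0,5]],[[128,-195,0],[0,0,8]],[[170,-260,0],[0,0,10]],[[215,-330,0],[0,0,13]],[[255,-395,0],[0,0,13.4]],[[290,-445,0],[0,0,13.4]],[[303,-469.3,0],[0,0,13.4]],[[303,-469.3,0],[0,0,13.4]],[[303,-469.3,0],[0,0,13.4]],[[303,-469.3,0],[0,0,13.4]],[[303,-469.3,0],[0,0,13.4]],[[303,-469.3,0],[0,0,13.4]]]' 85 60
python3 - <<'E'
from h import *
s=sensors.sense();print(s['t'],s['tool_pos'],s['joint_positions'],R.from_quat(s['tcp_rot']).as_matrix().round(4),s['force'])
grab('side','side1');E=cv2.imread('pics/side1.png');cv2.imwrite('pics/side1c.png',cv2.resize(E[60:240,220:460],(800,600)))
E
```

```text
t: 1.4
tool_pos: [0.538, -0.0008, 0.1948]
tcp_rot: [0.082, 0.703, -0.082, 0.702]
force: [-0.9, 0.6, 0.7]
grip_width: 0.988
1.4 [ 0.53799108 -0.00081681  0.19483165] [-2.19458284e-01  3.43004214e-01  1.45834230e+00  8.44879889e-05
  1.34167188e+00 -1.55814850e+00] [[-1.400e-03  2.300e-01  9.732e-01]
 [ 4.000e-04  9.732e-01 -2.300e-01]
 [-1.000e+00  1.000e-04 -1.400e-03]] [-0.86853691  0.64224541  0.66778065]
```

View pics/side1c.png

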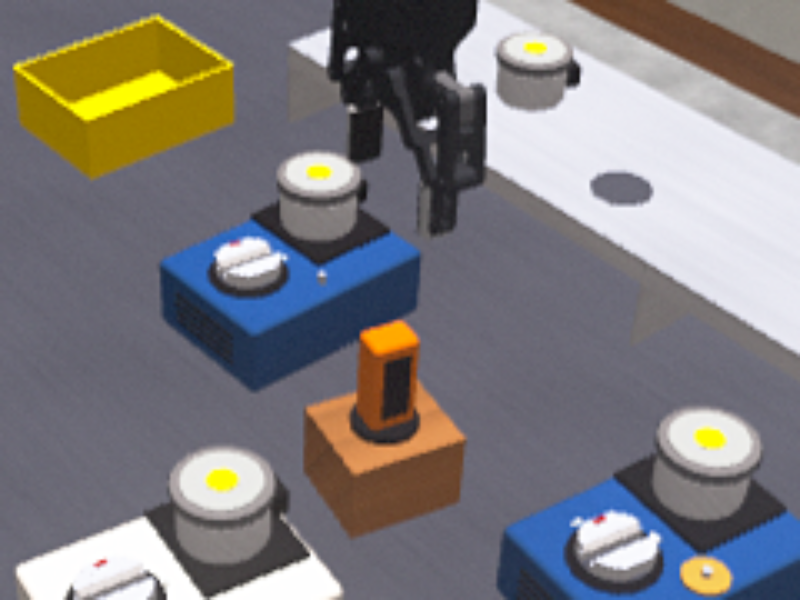

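```bash
python3 -m crank '[[[0,0.5,-40],[0,0,0]],[[0,0.5,-75],[0,0,0]],[[0,0.5,-95],[0,0,0]],[[0,0.5,-105],[0,0,0]],[[0,0.5,-105],[0,0,0]],[[0,0.5,-105],[0,0,0]]]' 85 60
python3 -m crank '[[[0,0,0],[0,0,0]],[[0,0,0],[0,0,0]],[[0,0,0],[0,0,0]],[[0,0,0],[0,0,0]],[[0,0,0],[0,0,0]],[[0,0,0],[0,0,0]],[[0,0,0],[0,0,0]],[[0,0,0],[0,0,0]]]' 10 60
python3 - <<'E'
from h import *
s=sensors.sense();print(s['t'],s['tool_pos'],s['force'],s['ft_torque'],s['grip_width'])
grab('side','side2');E=cv2.imread('pics/side2.png');cv2.imwrite('pics/side2c.png',cv2.resize(E[60:240,220:460],(800,600)))
E
```

```text
t: 2.05
tool_pos: [0.5383, 0.0013, 0.0918]
tcp_rot: [0.081, 0.702, -0.081, 0.703]
force: [0.4, -0.2, -0.1]
grip_width: 0.999
t: 2.85
tool_pos: [0.5382, 0.0005, 0.0911]
tcp_rot: [0.081, 0.702, -0.081, 0.703]
force: [-0.5, -1.4, 5.3]
grip_width: 0.276
2.85 [5.38225345e-01 5.03653955e-04 9.11008564e-02] [-0.52771133 -1.3827048   5.31479181] [-0.14582708  0.11493565 -0.05429291] 0.2764222371305556
```

View pics/side2c.png

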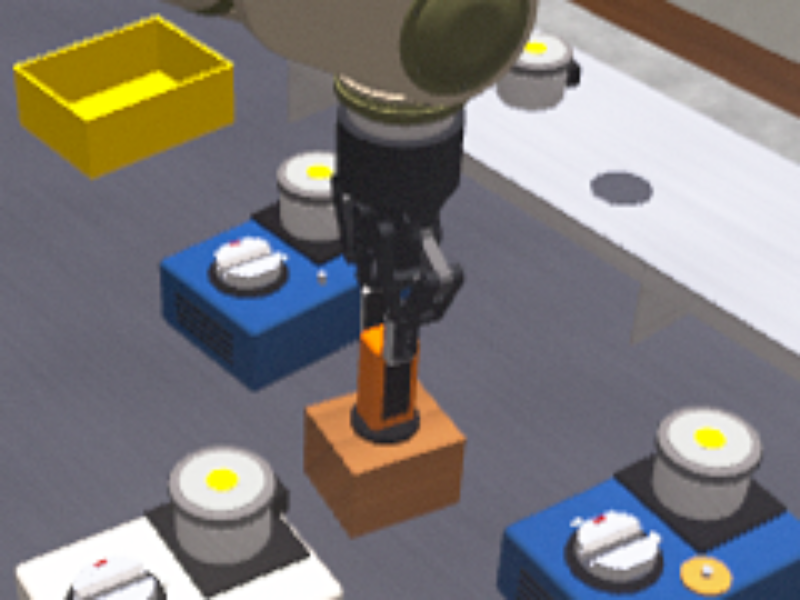

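```bash
python3 - <<'E'
from h import *
for z in(.0911,.11,.137,.067):print(z,proj('side',[.5382,.0005,z]),proj('top',[.5382,.0005,z]))
E=cv2.imread('pics/side2.png');a=cv2.resize(E[130:200,305:375],(560,560),interpolation=cv2.INTER_CUBIC);cv2.imwrite('pics/z.png',a)
E
```

```text
0.0911 (np.float64(335.0878365293986), np.float64(175.32225912181698)) (np.float64(313.17398373506234), np.float64(161.28355549659165))
0.11 (np.float64(335.47570037778314), np.float64(168.7338186905845)) (np.float64(313.1287931030556), np.float64(159.09364741853997))
0.137 (np.float64(336.0461440953262), np.float64(159.04398946814797)) (np.float64(313.059903531448), np.float64(155.75530443332653))
0.067 (np.float64(334.6063438200342), np.float64(183.5011240687114)) (np.float64(313.22832197055556), np.float64(163.91675037724724))
```

View pics/z.png

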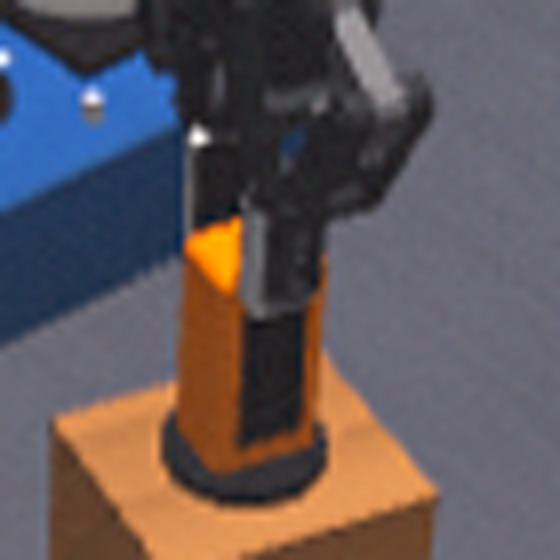

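```bash
python3 - <<'E'
from h import *
d=np.load('pics/side2.npy')
for u in (337,339,341,343):
  print(u,[ (v,w('side',u,v,d[v,u]).round(3).tolist()) for v in range(154,190,3)])
E
```

```text
337 [(154, [0.522, -0.019, 0.17]), (157, [0.525, -0.016, 0.159]), (160, [0.524, -0.017, 0.152]), (163, [0.528, -0.014, 0.14]), (166, [0.527, -0.015, 0.133]), (169, [0.524, -0.02, 0.13]), (172, [0.53, -0.013, 0.114]), (175, [0.532, -0.012, 0.103]), (178, [0.53, -0.014, 0.097]), (181, [0.533, -0.013, 0.086]), (184, [0.534, -0.011, 0.076]), (187, [0.534, -0.012, 0.067])]
339 [(154, [0.524, -0.022, 0.171]), (157, [0.525, -0.022, 0.162]), (160, [0.526, -0.021, 0.153]), (163, [0.526, -0.022, 0.146]), (166, [0.526, -0.023, 0.139]), (169, [0.535, -0.014, 0.12]), (172, [0.538, -0.012, 0.109]), (175, [0.537, -0.014, 0.102]), (178, [0.538, -0.013, 0.092]), (181, [0.538, -0.013, 0.083]), (184, [0.537, -0.015, 0.076]), (187, [0.54, -0.012, 0.064])]
341 [(154, [0.517, -0.036, 0.183]), (157, [0.516, -0.037, 0.176]), (160, [0.529, -0.025, 0.155]), (163, [0.528, -0.026, 0.148]), (166, [0.53, -0.025, 0.138]), (169, [0.541, -0.015, 0.118]), (172, [0.542, -0.014, 0.108]), (175, [0.541, -0.015, 0.1]), (178, [0.543, -0.014, 0.09]), (181, [0.543, -0.015, 0.082]), (184, [0.543, -0.015, 0.073]), (187, [0.544, -0.015, 0.065])]
343 [(154, [0.516, -0.042, 0.187]), (157, [0.514, -0.045, 0.182]), (160, [0.533, -0.027, 0.154]), (163, [0.534, -0.026, 0.145]), (166, [0.537, -0.023, 0.133]), (169, [0.545, -0.016, 0.116]), (172, [0.545, -0.016, 0.108]), (175, [0.547, -0.015, 0.098]), (178, [0.547, -0.016, 0.089]), (181, [0.547, -0.017, 0.082]), (184, [0.547, -0.018, 0.073]), (187, [0.547, -0.018, 0.064])]
```

```bash
python3 - <<'E'
from h import *
d=np.load('pics/side1.npy')
for u in (347,350,353):
  print(u,[ (v,w('side',u,v,d[v,u]).round(3).tolist()) for v in range(112,136,2)])
for u in (326,330):
  print(u,[ (v,w('side',u,v,d[v,u]).round(3).tolist()) for v in range(90,114,2)])
p,d=grab('top','top2')
E=cv2.imread('pics/top2.png');cv2.imwrite('pics/top2c.png',cv2.resize(E[90:240,220:420],(800,600)))
E
```

```text
347 [(112, [0.515, -0.046, 0.289]), (114, [0.513, -0.049, 0.286]), (116, [0.517, -0.045, 0.278]), (118, [0.517, -0.046, 0.274]), (120, [0.515, -0.048, 0.271]), (122, [0.515, -0.048, 0.267]), (124, [0.516, -0.047, 0.261]), (126, [0.516, -0.048, 0.258]), (128, [0.516, -0.048, 0.253]), (130, [0.518, -0.046, 0.246]), (132, [0.52, -0.045, 0.24]), (134, [0.763, 0.199, -0.003])]
350 [(112, [0.514, -0.055, 0.293]), (114, [0.517, -0.052, 0.286]), (116, [0.518, -0.052, 0.281]), (118, [0.518, -0.053, 0.277]), (120, [0.518, -0.053, 0.273]), (122, [0.516, -0.055, 0.27]), (124, [0.518, -0.054, 0.264]), (126, [0.518, -0.054, 0.259]), (128, [0.518, -0.055, 0.256]), (130, [0.519, -0.054, 0.25]), (132, [0.773, 0.198, -0.0]), (134, [0.771, 0.195, -0.004])]
353 [(112, [0.51, -0.067, 0.301]), (114, [0.51, -0.067, 0.296]), (116, [0.51, -0.068, 0.293]), (118, [0.509, -0.069, 0.289]), (120, [-0.031, -0.599, 0.777]), (122, [0.522, -0.057, 0.268]), (124, [0.522, -0.057, 0.264]), (126, [0.527, -0.053, 0.256]), (128, [0.524, -0.057, 0.254]), (130, [0.531, -0.05, 0.243]), (132, [0.782, 0.194, -0.002]), (134, [0.776, 0.188, -0.003])]
326 [(90, [0.539, 0.043, 0.286]), (92, [0.541, 0.045, 0.28]), (94, [0.54, 0.043, 0.276]), (96, [0.539, 0.042, 0.273]), (98, [0.541, 0.044, 0.267]), (100, [0.539, 0.041, 0.264]), (102, [0.537, 0.039, 0.261]), (104, [0.54, 0.042, 0.254]), (106, [0.54, 0.042, 0.249]), (108, [0.541, 0.043, 0.243]), (110, [0.68, 0.198, 0.108]), (112, [0.676, 0.194, 0.105])]
330 [(90, [0.547, 0.039, 0.285]), (92, [0.549, 0.041, 0.279]), (94, [0.548, 0.04, 0.275]), (96, [0.549, 0.041, 0.27]), (98, [0.549, 0.041, 0.265]), (100, [0.549, 0.041, 0.26]), (102, [0.547, 0.038, 0.258]), (104, [0.548, 0.039, 0.252]), (106, [0.55, 0.04, 0.246]), (108, [0.548, 0.038, 0.243]), (110, [0.805, 0.321, -0.001]), (112, [0.796, 0.31, 0.001])]
```

View pics/top2c.png

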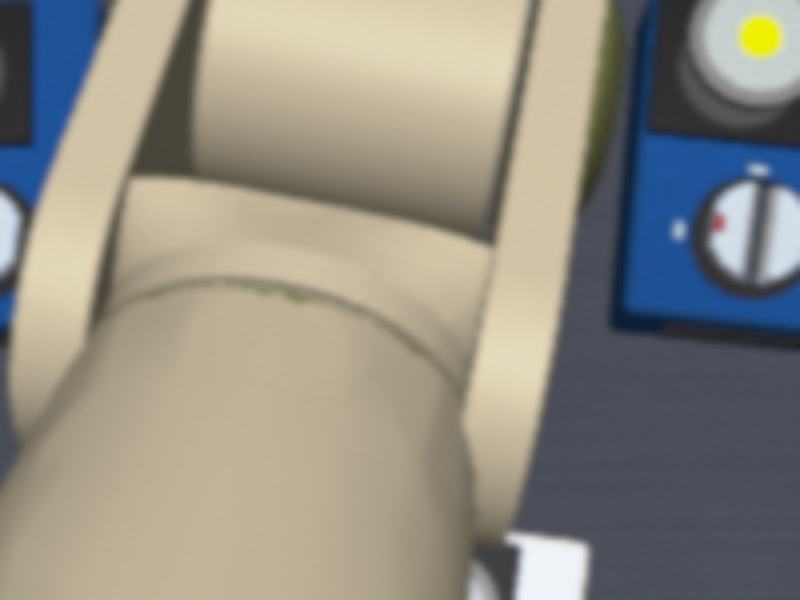

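The side view shows the finger ends at about (340,168), only about 8 mm down the handle. The depth gives them z≈0.128 while the TCP reads 0.091, so the fingers really end about 35 mm higher than reported. I'll reopen, go lower and check the force.

```bash
python3 -m crank '[[[0,0,0],[0,0,0]],[[0,0,0],[0,0,0]],[[0,0,0],[0,0,0]],[[0,0,0],[0,0,0]],[[0,0,0],[0,0,0]],[[0,0,-12],[0,0,0]],[[0,0,-24],[0,0,0]],[[0,0,-24],[0,0,0]]]' 70 60
python3 - <<'E'
from h import *
s=sensors.sense();print(s['t'],s['tool_pos'],s['force'],s['ft_torque'],s['grip_width'])
_,d=grab('side','side3');E=cv2.imread('pics/side3.png');cv2.imwrite('pics/side3c.png',cv2.resize(E[100:220,260:420],(800,600)))
E
```

```text
t: 3.75
tool_pos: [0.5365, 0.001, 0.0643]
tcp_rot: [0.081, 0.704, -0.081, 0.701]
force: [0.2, 0.3, -0.7]
grip_width: 0.823
3.75 [0.53654427 0.00099317 0.06426679] [ 0.1792294   0.29303562 -0.67492603] [0.0233042  0.05041547 0.01898612] 0.8229068795564344
```

View pics/side3c.png

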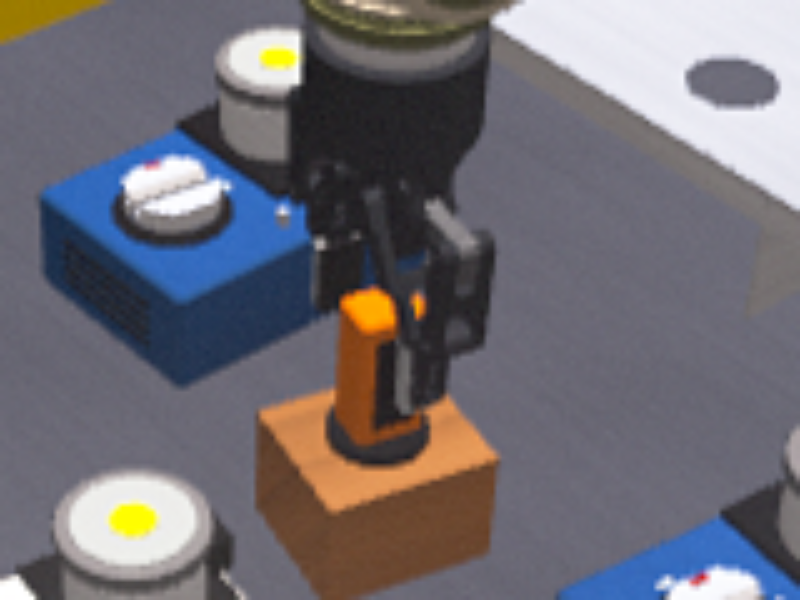

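```bash
python3 -m crank '[[[0,-0.5,-6],[0,0,0]],[[0,-0.5,-11],[0,0,0]],[[0,-0.5,-11],[0,0,0]],[[0,-0.5,-11],[0,0,0]]]' 70 60
python3 -m crank '[[[0,0,0],[0,0,0]],[[0,0,0],[0,0,0]],[[0,0,0],[0,0,0]],[[0,0,0],[0,0,0]],[[0,0,0],[0,0,0]],[[0,0,0],[0,0,0]],[[0,0,0],[0,0,0]],[[0,0,0],[0,0,0]]]' 10 80
python3 - <<'E'
from h import *
s=sensors.sense();print(s['t'],s['tool_pos'],s['force'],s['ft_torque'],s['grip_width'])
_,d=grab('side','side4');E=cv2.imread('pics/side4.png');cv2.imwrite('pics/side4c.png',cv2.resize(E[100:220,260:420],(800,600)))
for u in (339,341,343):
  print(u,[ (v,w('side',u,v,d[v,u]).round(3).tolist()) for v in range(168,190,2)])
E
```

```text
t: 4.2
tool_pos: [0.5379, 0.0002, 0.0556]
tcp_rot: [0.081, 0.702, -0.081, 0.702]
force: [0.5, 0.9, 0.4]
grip_width: 0.822
t: 5.0
tool_pos: [0.5381, 0.0002, 0.0559]
tcp_rot: [0.081, 0.702, -0.081, 0.703]
force: [0.1, 1.0, 6.0]
grip_width: 0.293
5.0 [5.38123134e-01 2.24764634e-04 5.59184520e-02] [0.12214415 1.03807852 6.02904183] [0.0476316  0.08923085 0.06140953] 0.29259780484161585
339 [(168, [0.518, -0.031, 0.142]), (170, [0.514, -0.036, 0.142]), (172, [0.525, -0.025, 0.124]), (174, [0.526, -0.025, 0.118]), (176, [0.526, -0.025, 0.112]), (178, [0.526, -0.025, 0.106]), (180, [0.529, -0.023, 0.098]), (182, [0.537, -0.014, 0.082]), (184, [0.537, -0.015, 0.076]), (186, [0.54, -0.013, 0.068]), (188, [0.539, -0.014, 0.063])]
341 [(168, [0.517, -0.038, 0.147]), (170, [0.517, -0.039, 0.142]), (172, [0.517, -0.04, 0.138]), (174, [0.531, -0.025, 0.115]), (176, [0.531, -0.026, 0.111]), (178, [0.533, -0.024, 0.103]), (180, [0.535, -0.023, 0.095]), (182, [0.543, -0.015, 0.079]), (184, [0.541, -0.018, 0.077]), (186, [0.545, -0.014, 0.065]), (188, [0.542, -0.017, 0.063])]
343 [(168, [0.514, -0.048, 0.155]), (170, [0.517, -0.045, 0.146]), (172, [0.536, -0.026, 0.119]), (174, [0.535, -0.027, 0.115]), (176, [0.536, -0.027, 0.109]), (178, [0.536, -0.027, 0.102]), (180, [0.547, -0.017, 0.084]), (182, [0.547, -0.017, 0.078]), (184, [0.549, -0.015, 0.07]), (186, [0.549, -0.016, 0.065]), (188, [0.545, -0.02, 0.064])]
```

View pics/side4c.png

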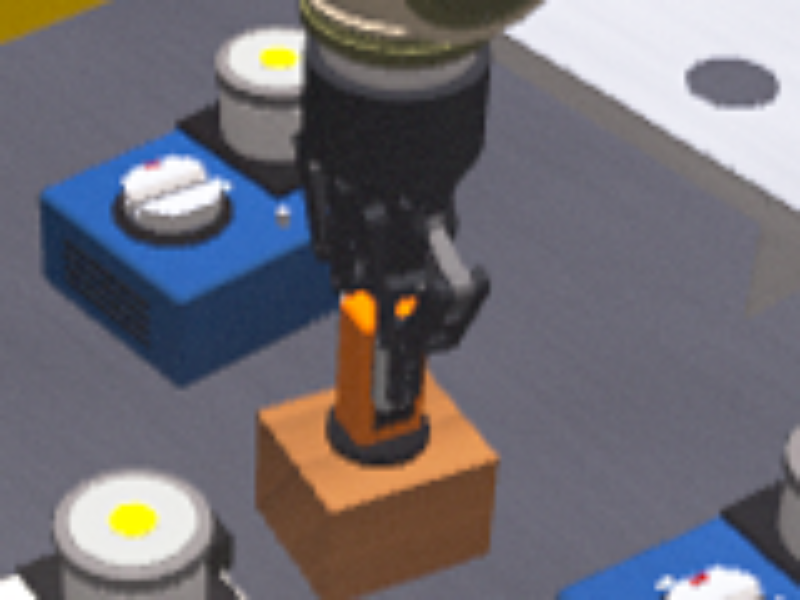

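The grasp is good now, with the finger ends at z≈0.092 on the handle flats. The home reading is (0.5381, 0.0002, 0.0559). Now I'll lift straight up.

```bash
python3 -m crank '[[[0,0,10],[0,0,0]],[[0,0,25],[0,0,0]],[[0,0,50],[0,0,0]],[[0,0,80],[0,0,0]],[[0,0,110],[0,0,0]],[[0,0,130],[0,0,0]],[[0,0,130],[0,0,0]],[[0,0,130],[0,0,0]]]'
python3 - <<'E'
from h import *
s=sensors.sense();print(s['t'],s['tool_pos'],s['force'],s['ft_torque'],s['grip_width'],s['joint_positions'])
_,d=grab('side','side5');E=cv2.imread('pics/side5.png');cv2.imwrite('pics/side5c.png',cv2.resize(E[60:240,220:460],(800,600)))
E
```

```text
t: 5.85
tool_pos: [0.5374, 0.0003, 0.1848]
tcp_rot: [0.081, 0.703, -0.081, 0.702]
force: [0.2, -0.1, -1.8]
grip_width: 0.291
5.85 [5.37407197e-01 3.17685857e-04 1.84777263e-01] [ 0.22140945 -0.11909511 -1.8305761 ] [ 0.00292354 -0.02216193  0.00707539] 0.2909994049999775 [-2.17517415e-01  3.49260607e-01  1.47631798e+00 -4.96728827e-05
  1.31723847e+00 -1.55839138e+00]
```

View pics/side5c.png

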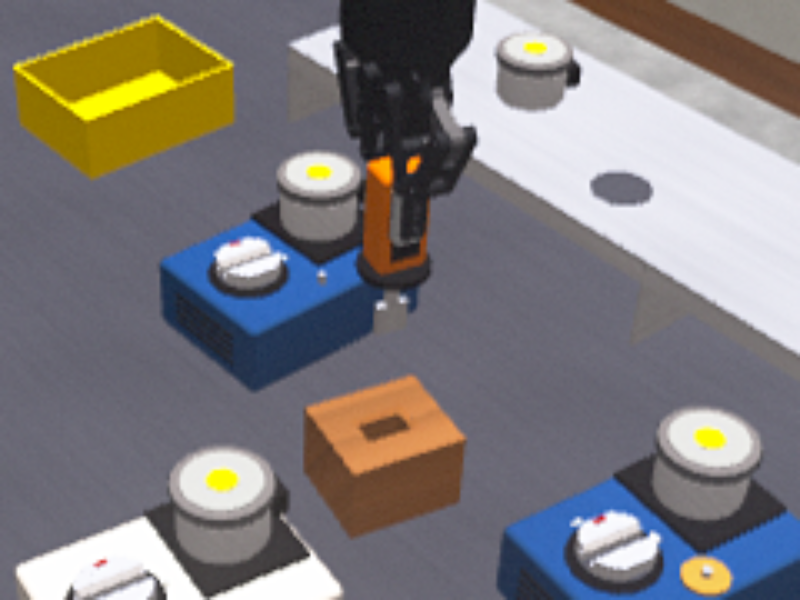

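```bash
python3 -m crank '[[[4,-26,0],[0,0,0]],[[8,-62,0],[0,0,0.6]],[[14,-100,0],[0,0,1]],[[20,-140,0],[0,0,2]],[[26,-170,0],[0,0,2.6]],[[28.3,-185.8,-5],[0,0,2.6]],[[28.3,-185.8,-20],[0,0,2.6]],[[28.3,-185.8,-30],[0,0,2.6]],[[28.3,-185.8,-30],[0,0,2.6]],[[28.3,-185.8,-30],[0,0,2.6]],[[28.3,-185.8,-30],[0,0,2.6]]]'
python3 - <<'E'
from h import *
s=sensors.sense();print(s['t'],s['tool_pos'],s['force'],s['joint_positions']);m=R.from_quat(s['tcp_rot']).as_matrix();print(m.round(3),np.degrees(np.arctan2(m[1,1],m[0,1])))
_,d=grab('side','side6');E=cv2.imread('pics/side6.png');cv2.imwrite('pics/side6c.png',cv2.resize(E[130:250,350:510],(800,600),interpolation=cv2.INTER_CUBIC))
E
```

```text
t: 7.0
tool_pos: [0.5665, -0.1852, 0.1562]
tcp_rot: [0.065, 0.704, -0.065, 0.704]
force: [-1.1, 0.2, -1.5]
grip_width: 0.298
7.0 [ 0.56645994 -0.18515066  0.1562295 ] [-1.14472572  0.19302558 -1.53314231] [-5.12340634e-01  4.98797044e-01  1.33097235e+00  4.27545148e-05
  1.31087205e+00 -1.89928076e+00]
[[ 0.001  0.183  0.983]
 [-0.     0.983 -0.183]
 [-1.    -0.     0.001]] 79.46517997870559
```

View pics/side6c.png

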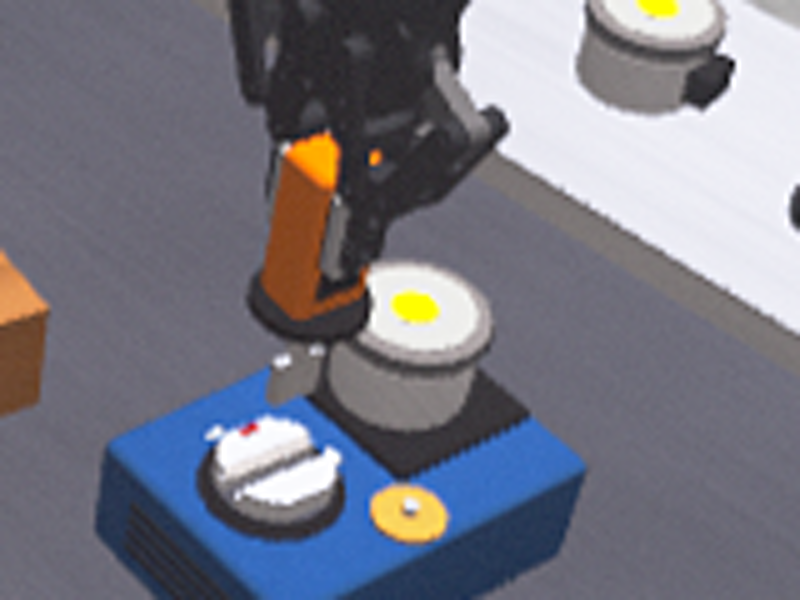

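```bash
python3 - <<'E'
from h import *
d=np.load('pics/side6.npy')
for u,v in[(405,206),(408,206),(411,205),(408,208),(411,207)]: print(u,v,w('side',u,v,d[v,u]).round(4))
for c in[(268,403),(318,388)]: print(wz('side',350+(c[0]+.5)/5-.5,130+(c[1]+.5)/5-.5,.112).round(4))
print('pred',[ [round(float((x-o)*5),0) for x,o in zip(proj('side',[.5661+sx*.0109+-.0004,-.1855-sx*.002-.0025,.112]),(350,130))] for sx in(-1,1)])
# slot ends visible: crop (235,487) & (318,445)
for c in[(232,490),(320,447),(276,462)]: print('slot',wz('side',350+(c[0]+.5)/5-.5,130+(c[1]+.5)/5-.5,.076).round(4))
for c in(0,):
  print('switch pred centre crop',[(x-o)*5 for x,o in zip(proj('side',[.5657,-.1855,.076]),(350,130))])
E
```

```text
405 206 [ 0.5571 -0.1857  0.1237]
408 206 [ 0.5632 -0.1884  0.1221]
411 205 [ 0.5734 -0.1879  0.1185]
408 208 [ 0.565  -0.1881  0.1154]
411 207 [ 0.5737 -0.1887  0.1134]
[ 0.5557 -0.1844  0.112 ]
[ 0.578 -0.191  0.112]
pred [[267.0, 404.0], [312.0, 386.0]]
slot [ 0.5382 -0.1877  0.076 ]
slot [ 0.5849 -0.1934  0.076 ]
slot [ 0.5641 -0.1879  0.076 ]
switch pred centre crop [np.float64(272.2958912099537), np.float64(454.9319252318843)]
```

Correcting each camera by its bias on the known driver position, both put the switch at (0.566, -0.1854), so the tool is lined up with it. Now I'll go down in small steps.

```bash
python3 -m crank '[[[-0.4,-0.3,-15],[0,0,0]],[[-0.4,-0.3,-28],[0,0,0]],[[-0.4,-0.3,-34],[0,0,0]],[[-0.4,-0.3,-38],[0,0,0]],[[-0.4,-0.3,-40],[0,0,0]],[[-0.4,-0.3,-42],[0,0,0]],[[-0.4,-0.3,-42],[0,0,0]]]'
python3 - <<'E'
from h import *
s=sensors.sense();print(s['t'],s['tool_pos'],s['force'],s['ft_torque'],s['grip_width'])
_,d=grab('side','side7');E=cv2.imread('pics/side7.png');cv2.imwrite('pics/side7c.png',cv2.resize(E[130:250,350:510],(800,600),interpolation=cv2.INTER_CUBIC))
E
```

```text
t: 7.75
tool_pos: [0.5658, -0.1859, 0.1137]
tcp_rot: [0.065, 0.704, -0.065, 0.704]
force: [-0.5, 0.1, -1.1]
grip_width: 0.292
7.75 [ 0.56583016 -0.18590111  0.1136739 ] [-0.52525847  0.0692445  -1.1113399 ] [0.02837117 0.02348197 0.0119132 ] 0.29197744506158946
```

View pics/side7c.png

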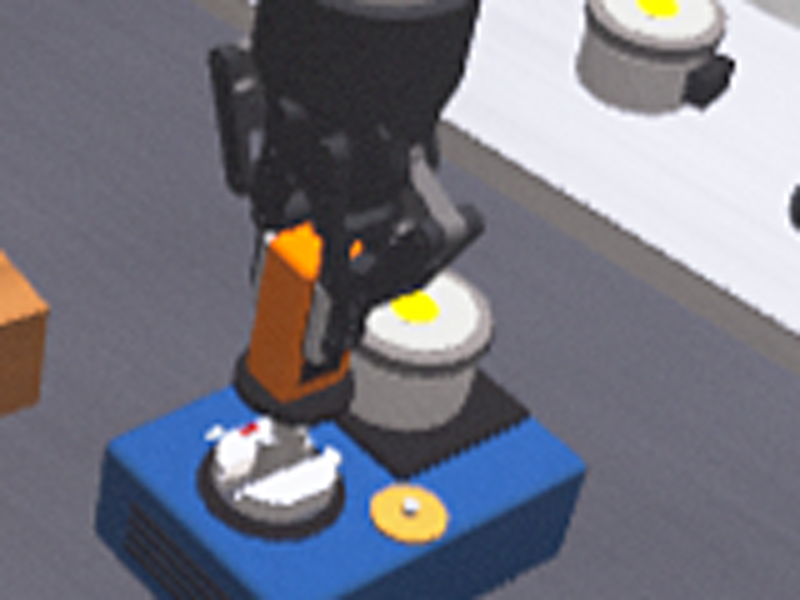

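The blade sits in the slot, seen at crop (285,450), with no contact force. I'll lower it 3.5 mm more, then turn clockwise.

```bash
python3 -m crank '[[[0,0.3,-2],[0,0,0]],[[0,0.3,-3.5],[0,0,0]],[[0,0.3,-3.5],[0,0,-4]],[[0,0.3,-3.5],[0,0,-8]],[[0,0.3,-3.5],[0,0,-12]],[[0,0.3,-3.5],[0,0,-16]],[[0,0.3,-3.5],[0,0,-20]],[[0,0.3,-3.5],[0,0,-20]]]'
python3 -c "
from h import *
s=sensors.sense();print(s['t'],s['tool_pos'],s['force'],s['ft_torque'],s['grip_width'])"
```

```text
t: 8.6
tool_pos: [0.5658, -0.1853, 0.11]
tcp_rot: [0.187, 0.682, -0.186, 0.682]
force: [0.9, 0.6, -1.9]
grip_width: 0.295
8.6 [ 0.56583186 -0.18534433  0.10999087] [ 0.86615103  0.56027691 -1.93794101] [ 0.21087673 -0.15232881  0.02388068] 0.2953073422169713
```

```bash
python3 -m crank '[[[0,0,0],[0,0,-6]],[[0,0,0],[0,0,-12]],[[0,0,0],[0,0,-18]],[[0,0,0],[0,0,-24]],[[0,0,0],[0,0,-30]],[[0,0,0],[0,0,-36]],[[0,0,0],[0,0,-42]],[[0,0,0],[0,0,-48]],[[0,0,0],[0,0,-54]],[[0,0,0],[0,0,-60]],[[0,0,0],[0,0,-60]]]'
python3 - <<'E'
from h import *
s=sensors.sense();print(s['t'],s['tool_pos'],s['force'],s['ft_torque'],s['grip_width']);m=R.from_quat(s['tcp_rot']).as_matrix();print(np.degrees(np.arctan2(m[1,1],m[0,1])))
_,d=grab('side','side8');E=cv2.imread('pics/side8.png');cv2.imwrite('pics/side8c.png',cv2.resize(E[130:250,350:510],(800,600),interpolation=cv2.INTER_CUBIC))
E
```

```text
t: 9.7
tool_pos: [0.5664, -0.1852, 0.1101]
tcp_rot: [0.503, 0.497, -0.502, 0.498]
force: [4.2, 1.4, -3.4]
grip_width: 0.293
9.7 [ 0.56635344 -0.18518484  0.11006109] [ 4.19090996  1.3846621  -3.44567309] [ 0.51585362 -0.97731818  0.0557421 ] 0.2925730434870347
-0.5231670617516295
```

View pics/side8c.png

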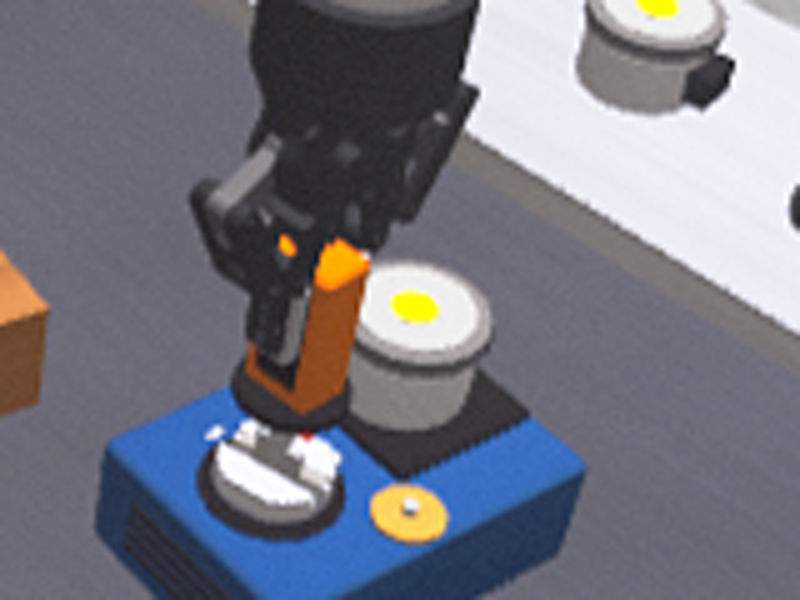

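The slot has turned with the driver; the red mark has moved to crop (308,435). I'll continue to the stop and watch the torque.

```bash
P="python3 -c \"
from h import *
s=sensors.sense();m=R.from_quat(s['tcp_rot']).as_matrix();print(s['force'].round(2),s['ft_torque'].round(3),np.degrees(np.arctan2(m[1,1],m[0,1])).round(2))\""
python3 -m crank '[[[0,0,0],[0,0,-4]],[[0,0,0],[0,0,-8]],[[0,0,0],[0,0,-11]],[[0,0,0],[0,0,-11]]]'; eval "$P"
python3 -m crank '[[[0,0,0],[0,0,-1.5]],[[0,0,0],[0,0,-3]],[[0,0,0],[0,0,-3]]]'; eval "$P"
python3 -m crank '[[[0,0,0],[0,0,-1]],[[0,0,0],[0,0,-2]],[[0,0,0],[0,0,-2]]]'; eval "$P"
```

```text
t: 10.15
tool_pos: [0.5664, -0.1853, 0.1101]
tcp_rot: [0.548, 0.447, -0.547, 0.448]
force: [5.6, 2.1, -2.8]
grip_width: 0.294
[ 5.62  2.13 -2.76] [ 0.587 -1.212  0.051] -11.42
t: 10.45
tool_pos: [0.5664, -0.1853, 0.1101]
tcp_rot: [0.559, 0.433, -0.558, 0.434]
force: [5.0, 2.4, -3.4]
grip_width: 0.295
[ 5.    2.37 -3.39] [ 0.533 -1.216  0.12 ] -14.38
t: 10.75
tool_pos: [0.5665, -0.1853, 0.1102]
tcp_rot: [0.567, 0.423, -0.566, 0.424]
force: [5.8, 2.0, -3.3]
grip_width: 0.294
[ 5.85  1.97 -3.31] [ 0.538 -1.256  0.079] -16.37
```

```bash
P="python3 -c \"
from h import *
s=sensors.sense();m=R.from_quat(s['tcp_rot']).as_matrix();print(s['force'].round(2),s['ft_torque'].round(3),np.degrees(np.arctan2(m[1,1],m[0,1])).round(2))\""
python3 -m crank '[[[0,0,0],[0,0,-1]],[[0,0,0],[0,0,-2]],[[0,0,0],[0,0,-2]]]'; eval "$P"
python3 -m crank '[[[0,0,0],[0,0,-1]],[[0,0,0],[0,0,-2]],[[0,0,0],[0,0,-2]]]'; eval "$P"
python3 - <<'E'
from h import *
_,d=grab('side','side9');E=cv2.imread('pics/side9.png');cv2.imwrite('pics/side9c.png',cv2.resize(E[190:250,380:460],(800,600),interpolation=cv2.INTER_CUBIC))
E
```

```text
t: 11.05
tool_pos: [0.5665, -0.1853, 0.1101]
tcp_rot: [0.574, 0.414, -0.573, 0.414]
force: [5.1, 2.1, -3.3]
grip_width: 0.289
[ 5.1   2.14 -3.33] [ 0.557 -1.295  0.169] -18.36
t: 11.35
tool_pos: [0.5665, -0.1853, 0.1101]
tcp_rot: [0.581, 0.404, -0.58, 0.404]
force: [5.0, 2.5, -3.4]
grip_width: 0.29
[ 4.99  2.55 -3.36] [ 0.539 -1.34   0.323] -20.34
```

View pics/side9c.png

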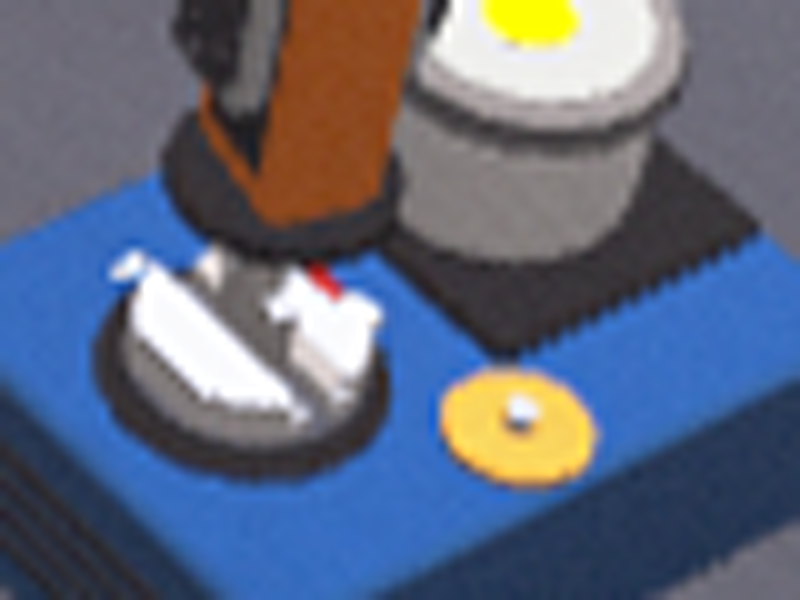

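The torque about z is rising (0.08, 0.17, 0.32), so the stop has been met. I'll press slightly more to be sure.

```bash
P="python3 -c \"
from h import *
s=sensors.sense();m=R.from_quat(s['tcp_rot']).as_matrix();print(s['force'].round(2),s['ft_torque'].round(3),np.degrees(np.arctan2(m[1,1],m[0,1])).round(2))\""
python3 -m crank '[[[0,0,0],[0,0,-1]],[[0,0,0],[0,0,-2]],[[0,0,0],[0,0,-2]]]'; eval "$P"
python3 -m crank '[[[0,0,0],[0,0,-1]],[[0,0,0],[0,0,-2]],[[0,0,0],[0,0,-2]]]'; eval "$P"
```

```text
t: 11.7
tool_pos: [0.5666, -0.1854, 0.1101]
tcp_rot: [0.588, 0.393, -0.587, 0.394]
force: [5.3, 1.0, -3.6]
grip_width: 0.293
[ 5.32  1.05 -3.61] [ 0.435 -1.44   0.526] -22.31
t: 12.0
tool_pos: [0.5666, -0.1854, 0.1101]
tcp_rot: [0.595, 0.383, -0.593, 0.384]
force: [5.4, 2.2, -3.7]
grip_width: 0.295
[ 5.4   2.16 -3.68] [ 0.415 -1.521  0.742] -24.29
```

It is firmly at the hard stop, with the torque climbing linearly. I'll back off into the play (+13°), lift out and inspect.

```bash
python3 -m crank '[[[0,0,0],[0,0,5]],[[0,0,0],[0,0,10]],[[0,0,0],[0,0,13]],[[0,0,0],[0,0,13]]]'
python3 -m crank '[[[0,0,5],[0,0,0]],[[0,0,12],[0,0,0]],[[0,0,25],[0,0,0]],[[0,0,45],[0,0,0]],[[0,0,75],[0,0,0]],[[0,0,75],[0,0,0]],[[0,0,75],[0,0,0]]]'
python3 - <<'E'
from h import *
s=sensors.sense();print(s['t'],s['tool_pos'],s['force'],s['ft_torque'],s['grip_width']);m=R.from_quat(s['tcp_rot']).as_matrix();print(np.degrees(np.arctan2(m[1,1],m[0,1])))
_,d=grab('side','side10');E=cv2.imread('pics/side10.png')
cv2.imwrite('pics/side10c.png',cv2.resize(E[130:250,350:510],(800,600),interpolation=cv2.INTER_CUBIC))
E
```

```text
t: 12.4
tool_pos: [0.5658, -0.1858, 0.1102]
tcp_rot: [-0.547, -0.448, 0.547, -0.448]
force: [2.1, 0.6, -1.1]
grip_width: 0.299
t: 13.1
tool_pos: [0.5658, -0.1857, 0.186]
tcp_rot: [0.548, 0.447, -0.548, 0.447]
force: [0.2, -0.4, -1.2]
grip_width: 0.293
13.1 [ 0.56578074 -0.18567757  0.18603141] [ 0.16972306 -0.36488913 -1.23506912] [-0.03224593  0.00582838 -0.01032926] 0.2930301054559752
-11.574759295968057
```

View pics/side10c.png

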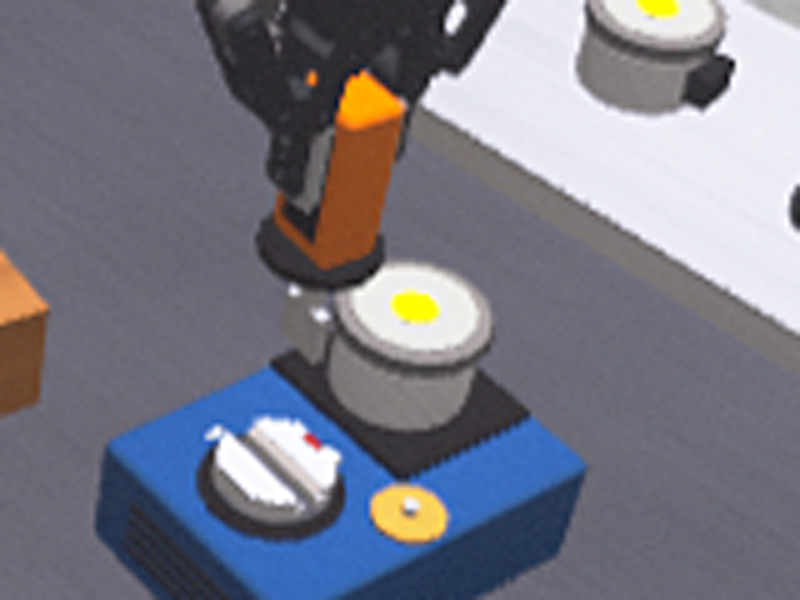

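The slot now lies across the charger, visible at crop (275,470), and the blade is clear. Now back over the block, turning the driver +88.2°.

```bash
python3 -m crank '[[[0,10,0],[0,0,8]],[[-2,25,0],[0,0,16]],[[-4,45,0],[0,0,24]],[[-7,65,0],[0,0,32]],[[-10,85,0],[0,0,40]],[[-13,105,0],[0,0,48]],[[-16,125,0],[0,0,56]],[[-20,145,0],[0,0,64]],[[-24,165,0],[0,0,72]],[[-27,180,0],[0,0,80]],[[-27.7,185.9,0],[0,0,88.2]],[[-27.7,185.9,0],[0,0,88.2]],[[-27.7,185.9,0],[0,0,88.2]],[[-27.7,185.9,0],[0,0,88.2]]]'
python3 - <<'E'
from h import *
s=sensors.sense();print(s['t'],s['tool_pos'],s['force'],s['ft_torque'],s['grip_width']);m=R.from_quat(s['tcp_rot']).as_matrix();print(m.round(4),np.degrees(np.arctan2(m[1,1],m[0,1])))
grab('side','side11');E=cv2.imread('pics/side11.png')
a=E[110:200,290:380];b=cv2.imread('pics/side5.png')[110:200,290:380]
cv2.imwrite('pics/side11c.png',cv2.resize(np.hstack([a,b]),(800,400),interpolation=cv2.INTER_CUBIC))
grab('top','top11');E=cv2.imread('pics/top11.png');cv2.imwrite('pics/top11c.png',cv2.resize(E[85:185,360:460],(600,600),interpolation=cv2.INTER_CUBIC))
E
```

```text
t: 14.55
tool_pos: [0.538, -0.0001, 0.1848]
tcp_rot: [0.083, 0.702, -0.084, 0.702]
force: [-0.5, 0.6, 0.7]
grip_width: 0.293
14.55 [ 5.37976765e-01 -9.10584542e-05  1.84751484e-01] [-0.50303994  0.56865525  0.71798806] [3.60901748e-02 4.40997733e-05 2.46611777e-02] 0.2933554428969962
[[-7.000e-04  2.345e-01  9.721e-01]
 [ 0.000e+00  9.721e-01 -2.345e-01]
 [-1.000e+00 -1.000e-04 -7.000e-04]] 76.43888725990459
```

View pics/side11c.png

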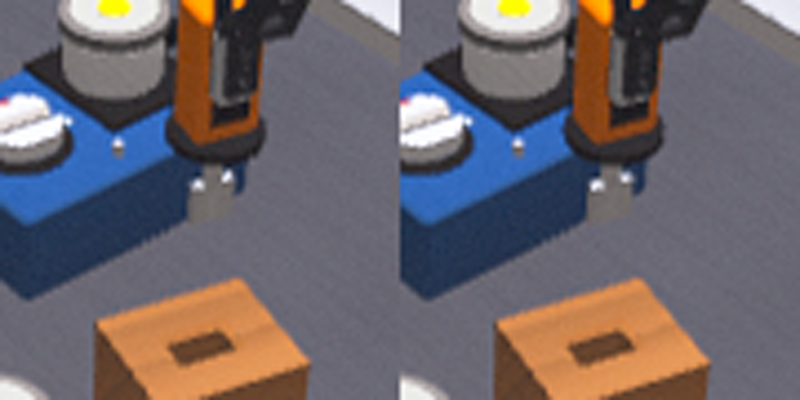

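View pics/top11c.png

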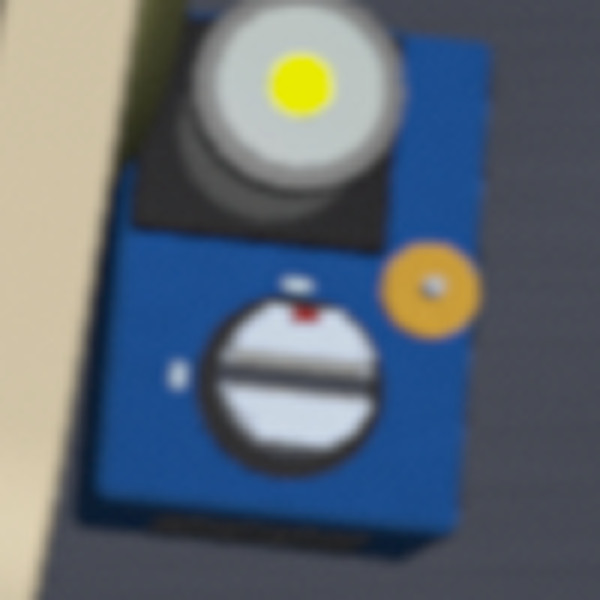

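The switch's slot is parallel to the charger's short edges and its red mark sits at the upper mark (305,313), so it is at the stop. The driver looks the same in the grip as just after the lift. Next I'll insert it.

```bash
python3 -m crank '[[[0,0.3,-25],[0,0,0]],[[0,0.3,-55],[0,0,0]],[[0,0.3,-75],[0,0,0]],[[0,0.3,-90],[0,0,0]],[[0,0.3,-103],[0,0,0]],[[0,0.3,-114],[0,0,0]],[[0,0.3,-122],[0,0,0]],[[0,0.3,-126],[0,0,0]],[[0,0.3,-126],[0,0,0]]]'
python3 -m crank '[[[0,0,-1],[0,0,0]],[[0,0,-2],[0,0,0]],[[0,0,-2.5],[0,0,0]],[[0,0,-2.5],[0,0,0]]]'
python3 -m crank '[[[0,0,-0.5],[0,0,0]],[[0,0,-1],[0,0,0]],[[0,0,-1],[0,0,0]]]'
```

```text
t: 15.55
tool_pos: [0.538, 0.0006, 0.0589]
tcp_rot: [0.082, 0.702, -0.082, 0.702]
force: [-0.5, -0.7, -0.5]
grip_width: 0.296
t: 15.95
tool_pos: [0.5381, 0.0006, 0.0567]
tcp_rot: [0.082, 0.702, -0.082, 0.702]
force: [-0.6, -0.1, -1.2]
grip_width: 0.293
t: 16.25
tool_pos: [0.5382, 0.0007, 0.0559]
tcp_rot: [0.082, 0.702, -0.082, 0.702]
force: [-1.0, -0.0, 3.4]
grip_width: 0.298
```

The guard is touching the block (force in z rose by about 5 N at the home height). I'll release and retreat.

```bash
python3 -m crank '[[[0,0,-0.3],[0,0,0]],[[0,0,-0.3],[0,0,0]]]'
python3 -m crank '[[[0,0,0],[0,0,0]],[[0,0,0],[0,0,0]],[[0,0,0],[0,0,0]],[[0,0,0],[0,0,0]],[[0,0,0],[0,0,0]],[[0,0,0],[0,0,0]],[[0,0,0],[0,0,0]]]' 75
python3 -m crank '[[[0,0,20],[0,0,0]],[[0,0,50],[0,0,0]],[[0,0,95],[0,0,0]],[[0,0,140],[0,0,0]],[[-20,60,150],[0,0,0]],[[-50,105,150],[0,0,0]],[[-80,150,150],[0,0,0]],[[-110,190,150],[0,0,0]],[[-110,240,150],[0,0,0]],[[-110,240,150],[0,0,0]],[[-110,240,150],[0,0,0]],[[-110,240,150],[0,0,0]]]'
python3 - <<'E'
from h import *
_,ds=grab('side','side12');_,d=grab('top','top12')
E=cv2.imread('pics/side12.png');cv2.imwrite('pics/side12c.png',cv2.resize(np.hstack([E[130:230,290:390],cv2.imread('pics/side0.png')[130:230,290:390]]),(800,400),interpolation=cv2.INTER_CUBIC))
d0=np.load('pics/top0.npy')
for n,dd in(('before',d0),('after',d)):
    v,u=np.mgrid[140:180,295:335];v=v.ravel();u=u.ravel();X=np.array([w('top',a,b,dd[b,a]) for a,b in zip(u,v)])
    k=(X[:,2]>.128)&(X[:,2]<.15);print(n,k.sum(),X[k].mean(0).round(4),cv2.minAreaRect(X[k][:,:2].astype(np.float32)))
E
```

```text
t: 16.45
tool_pos: [0.5382, 0.0006, 0.0559]
tcp_rot: [0.082, 0.702, -0.082, 0.702]
force: [-2.2, -0.2, 7.1]
grip_width: 0.294
t: 17.15
tool_pos: [0.5381, 0.0006, 0.0553]
tcp_rot: [0.082, 0.702, -0.082, 0.702]
force: [-0.3, -0.6, 0.5]
grip_width: 0.879
t: 18.35
tool_pos: [0.4281, 0.2403, 0.2052]
tcp_rot: [0.082, 0.702, -0.082, 0.702]
force: [-0.7, 0.4, 0.2]
grip_width: 0.877
before 275 [0.5373 0.0012 0.135 ] ((0.5381746888160706, 0.0012944843620061874), (0.02580653689801693, 0.03415954113006592), 75.91375732421875)Traceback (most recent call last):
  File "<stdin>", line 6, in <module>
  File "h.py", line 7, in w
    c=cams.camera_params(n);m=np.array(c['mtx']);x=(u-m[0,2])/m[0,0]*d;y=(v-m[1,2])/m[1,1]*d
ValueError: time passes only in moves, steps and waits
```

View pics/side12c.png

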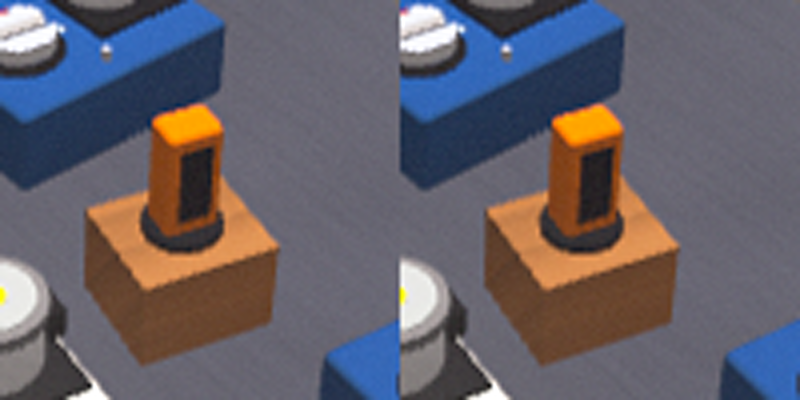

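View pics/top12.png

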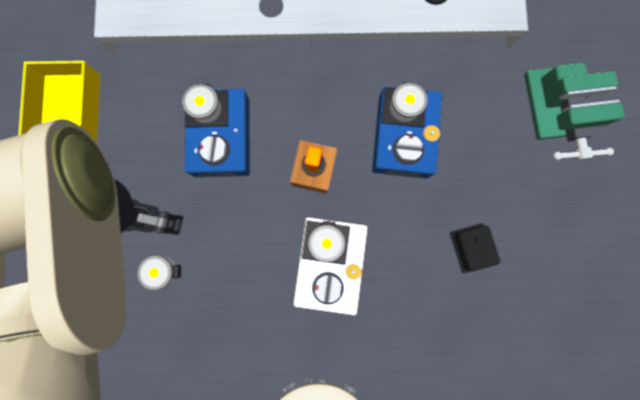

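The driver stands in its block exactly as before, at crop (185,165) in both side views. The target slot at (408,149) lies across its charger, and the other switch at (213,149) is unchanged. Handing in.

```bash
python3 -c "
from station import bot
print(bot.sign_off())"
```

```text
the job is handed in; nothing more can be done
None
```

The job is done and handed in at about 18.5 s. I turned the switch of the blue charger with the brass disc clockwise to its hard stop, then put the driver back in its pocket and let go.

- **Target switch:** the turning torque stayed near 0.08 N m, then rose steadily to 0.74 N m as I pressed against the stop. In the last top view the slot lies across the charger.
- **Driver:** it touched down at the same height it was picked up from. Side by side with the first picture it stands upright and home, and the gripper is clear of it.
- **Other switch:** the other blue charger's switch looks unchanged in the last pictures, as does the white one's.

**Checks that disagreed:**
- The finger ends were really about 35 mm higher than the reported tool position. My first grasp therefore caught only the top of the handle, so I opened and gripped again lower.
- The stop came a few degrees later on the wrist than I expected, which I put down to play and give in the grip.
- My last numeric check of the driver's pose from depth data failed because the script stopped with an error, so that final check is by picture only.

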